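# Rock the angle gauge to its mark on a hewn stud

### The arm

A 6-joint arm with a two-finger parallel gripper is mounted at the origin on the work surface. World frame = base frame: x ahead of the robot, y to its left, z up, the work surface at z = 0. Lengths are in m, angles in rad, forces in N, time in s.
With the tool pointing down it reaches from about 0.3 to 0.775 m from the base axis. Payload 14.6 kg.
Tool frame: the origin (TCP) lies at the very end of the fingers, on their centre line; the grasp point (between the pads) lies 19 mm behind it; y points along the fingers, z is the direction in which the jaws open and shut, and the axes are right-handed (so a half turn about y gives the same grasp; the last joint's range is limited). The gripper opens to 94 mm and grips with 3 to 60 N. Pads are 16 mm wide; open, the fingers measure 119 mm over their backs; the gripper's body (75 mm by 177 mm) begins 78 mm behind the grasp point.
Start: joints at [-1.302, 0.3, 1.521, -0, 1.321, -0.067], TCP at [0.181, -0.519, 0.205] pointing down, gripper open.
Joint ranges: [-3.03, 3.03], [-0.79, 2.21], [0.23, 2.52], [-1.04, 4.18], [0, 3.07], [-2.55, 2.55]. Speed limits (rad/s): [2.22, 2.22, 2.57, 3.14, 3.14, 3.14].

### API

Orientations are given as [roll, pitch, yaw] about the fixed x, y, z axes, in that order (R = Rz(yaw) Ry(pitch) Rx(roll)).
In Python, from station import get_obs, camera, job gives the robot as it stands.
- The arm moves only by the tool step_arm, never from a script. Its argument "targets" is a list of rows, each a list of 6 numbers: the shift along the tool's x, y, z in mm, then the turn, a rotation vector about the tool's x, y, z in degrees. In form: [[dx, dy, dz, rx, ry, rz], ...]. A call has 1 to 12 rows; each row shifts and turns the commanded pose from where the row before left it, along the tool's axes as they then stand; what a row does not reach is not made up. A row lasts 1/8 s, in which the tool goes at most 62.5 mm and 10.7 degrees, less where a joint would pass 70% of its speed; a pose out of reach is approached as far as the arm can. A call is refused whole if a number of a shift passes 62.5 or a number of a turn 10.7, either way. A call with a gripper value outside its range is refused whole. "gripper" is the opening, from -1 (shut) to 1 (fully open), set as the call begins (left out, the last holds). The fingers move at their own pace and stop on an object; "squeeze" is the grip in N (left out, the last holds). Time passes only in rows, so rows that do not move let the fingers close. It gives the time, the measured TCP pose, the force and the opening at its end, in the units of the state.
- get_obs(): the state, without advancing time (a new reading comes with each control period).
- camera(name): name is "scene" or "top" or "wrist"; returns a dict with "pixels" (400x640x3 uint8, red, green, blue), "intrinsics" (3x3 intrinsics, pixels), "R" (3x3) and "t" (3): a world point X has camera coordinates R X + t; the wrist camera has in their place "tool_from_camera" (4x4, takes a point from camera to tool coordinates, whose origin is the TCP and whose axes are the tool frame's). Camera axes: x right, y down, z forward; pixel columns grow to the right and rows downward; lengths in m; the calibration is good to about 2 mm. A picture is of the moment at which its call begins: read the wrist's pose just before it. There is no depth.
- job.hand_in(): hands the job in, once; it reports no verdict.
The state is a dict: "time_s": time; "qpos": joint angles; "joint_vel": joint speeds; "tau": joint torques, N m; "ee_pos": TCP position; "eef_rot": TCP orientation; "force": force on the tool from outside, world axes, zero at the start; "moment": the same for the moment, N m; "grip_width": finger opening in m.
Only numpy, scipy, OpenCV 4.12 (cv2) and the standard library are available. Lean on these libraries where they do the work, as an engineer would, in place of code of your own. Each camera call takes 0.05 s, during which the arm holds its last target.

### The job

The joist offcut standing against the hewn stud is in the way: lift it out and leave it in the scrap tray. Then take the angle gauge by its grip, stand it gently upright on the ridge of the stud, square across the stud with the middle of its foot over the ridge, pause a moment, and from there rock it over on the ridge until its swinging pointer settles on the red mark. Finish still holding it there, pointer on the mark and foot pressed lightly on the ridge, so that the line can be pencilled along the foot; leave the phone, the hammer and the tin alone.

Things in the scene. Friction and masses are not known exactly. Their poses are not given: they have to be found in the camera images.
- stud: rough-hewn stud timber block, fixed to the bench, 180 mm long (own x; a 34 mm high steel bracket reaches 26 mm past each end), 90 mm wide (y). Origin: centre of its underside, on the bench. Its uneven top rises to a blunt ridge, 70 mm high, the highest line along x at y = +6 mm; from there it falls at 23 deg to +y (42 mm high at the edge), and at 2.5 deg for 14 mm, then 28 deg to -y
- stud_ridge (a point): point half-way along the highest line of the stud's ridge, 70 mm above the bench; axes as stud. A straight foot leaning to the stud's +y side by up to 20 degrees touches only this line
- offcut_center (a point): centre of the loose joist offcut, a pale softwood block about 0.16 kg standing on end, 66 mm (its own x) by 44 mm (its own y) by 110 mm high; the centre is 55 mm above its underside. It starts standing on the bench a few mm off the +y side of the stud
- tray: open grey scrap tray, fixed on the bench, 200 mm (its own x) by 150 mm (its own y), 45 mm high, walls and floor 8 mm thick, empty. Origin: centre of its underside
- gauge_center (a point): centre of the loose angle gauge (0.35 kg, 160 mm high), 80 mm above its underside: flat aluminium foot 130 mm long (own y), 30 mm deep (x), 12 mm high; black round dial housing 104 mm across, 24 mm deep, centre 66 mm above the underside; orange grip block on top. The white dial looks along its own +x, z is up. It starts upright on the bench
- gauge_grip (a point): middle of the gauge's orange grip block, 140 mm above the middle of the foot's underside. The block is 36 mm wide (gauge y), 26 mm deep (gauge x) and reaches from 118 to 160 mm above the underside; axes as the gauge
- gauge_foot (a point): centre of the underside of the gauge's foot; axes as the gauge
- gauge_pointer (a joint): angle (rad) of the black weighted pointer that hangs plumb from the middle of the dial: 0 with the gauge upright, growing as its tip moves to the gauge's +y, so it reads the angle by which the gauge leans to its own +y side (+y end of the foot down). Lightly damped: it swings about 1 s after each movement
- gauge_mark (a joint): angle of the red mark on the dial (rad), same zero and direction as the pointer; preset somewhere between 0.17 and 0.32 and stays put in the gauge. The pointer is on the mark when the two readings agree
- pointer_tip (a point): tip of the pointer, 44 mm from the middle of the dial; its z axis runs along the pointer from tip to pivot
- mark_tip (a point): outer part of the red mark, 44 mm from the middle of the dial; the mark is 4.8 mm wide there; its z axis runs from it to the middle of the dial
- phone: black keypad phone lying flat, 52 x 110 x 12 mm, to be left alone; origin: centre of its underside
- hammer: club hammer lying flat beyond the stud, about 280 mm long, 95 mm wide over its head, 40 mm high, to be left alone; origin: 115 mm from the middle of the head, on the bench under the handle, which runs along its own x, head to +x
- tin: blue tin standing upright, 68 mm across, 85 mm high, to be left alone; origin: centre of its underside

How it is judged:
By the outcome, as a careful person would: the job done as asked, in the order asked, and still so for the second after the job is handed in, while the arm keeps its last pose, push and grip.
It also fails if it takes over 54 s, if anything falls off the work surface, if the arm or the gripper's body presses on something with over 40 N, if the wrist force passes 120 N, or if a joint passes its speed limit or range.

## Working session

There is one attempt and no reset: what is moved stays moved. The work goes in short steps, Python scripts to look and compute and a tool call to move; the robot and the scene stay as the last step left them, time stands still between calls to the robot, and variables do not carry over. Pictures are saved under pics/ and viewed, and the job is handed in when it is done.

Besides the shell and the picture viewer there is one more tool, called after "Call:" as name(argument=value, ...) on one line, values as JSON. step_arm: Moves the arm, as the interface text tells. Its arguments: {"type":"object","properties":{"targets":{"type":"array","items":{"type":"array","items":{"type":"number"}}},"gripper":{"type":"number"},"squeeze":{"type":"number"}},"required":["targets"]}

```bash
ls; mkdir -p pics; cat > h.py <<'E'
import numpy as np,cv2
from station import get_obs,camera,job
def save(c,n): cv2.imwrite(f'pics/{n}.png',cv2.cvtColor(c['pixels'],cv2.COLOR_RGB2BGR))
def ray(c,u,v):
    K=np.array(c['intrinsics']);R=np.array(c['R']);t=np.array(c['t'])
    d=R.T@np.linalg.inv(K)@np.array([u,v,1.]);o=-R.T@t
    return o,d
def onz(c,u,v,z):
    o,d=ray(c,u,v);return o+d*(z-o[2])/d[2]
def proj(c,X):
    K=np.array(c['intrinsics']);p=K@(np.array(c['R'])@np.array(X)+np.array(c['t']));return p[:2]/p[2]
E
python3 - <<'E'
from h import *
import pickle
o=get_obs();print(o)
for n in ['scene','top','wrist']:
    c=camera(n);save(c,n+'0');pickle.dump(c,open(n+'0.pkl','wb'))
    if n!='wrist':print(n,-np.array(c['R']).T@c['t'])
    else: print(c['tool_from_camera'])
E
```

```text
pics
{'time_s': 0.0, 'qpos': array([-1.30161005e+00,  3.00499879e-01,  1.52159435e+00, -6.33458196e-05,
        1.32069276e+00, -6.66160903e-02]), 'joint_vel': array([-0.001685  ,  0.00060352,  0.00026836,  0.00067381, -0.00214853,
        0.00031868]), 'tau': array([ 5.29989265e-04, -5.31807411e+01, -3.52730799e+01,  7.07955030e-02,
        2.43837159e-02, -8.14231430e-05]), 'ee_pos': array([ 0.18114138, -0.5190305 ,  0.20486493]), 'eef_rot': array([-1.57199210e+00,  1.82830387e-05, -2.80577458e+00]), 'force': array([-0.16043031,  0.76868379,  0.82108555]), 'moment': array([-0.00819847, -0.01710179, -0.02530743]), 'grip_width': 0.09385571958436306}
scene [ 1.13220199 -0.27410529  0.78386463]
top [0.38505198 0.00854749 1.05585979]
[[ 1.86314005e-04  9.57195882e-01  2.89440854e-01 -8.54599693e-02]
 [-4.92699950e-04 -2.89440736e-01  9.57195809e-01 -1.79089500e-01]
 [ 9.99999861e-01 -3.20946479e-04  4.17683500e-04 -4.02367963e-04]
 [ 0.00000000e+00  0.00000000e+00  0.00000000e+00  1.00000000e+00]]
```

View pics/scene0.png

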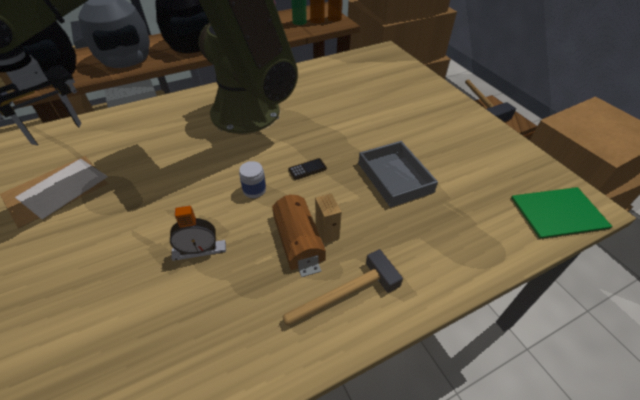

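View pics/top0.png

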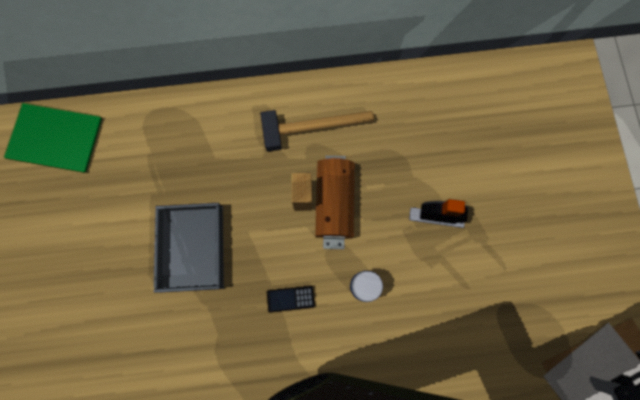

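View pics/wrist0.png

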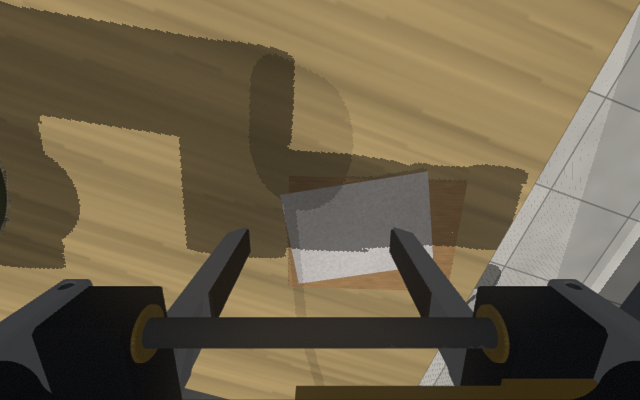

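```bash
python3 - <<'E'
import cv2
t=cv2.imread('pics/top0.png');s=cv2.imread('pics/scene0.png')
cv2.imwrite('pics/topA.png',cv2.resize(t[140:320,250:490],None,fx=3.3,fy=3.3,interpolation=cv2.INTER_CUBIC))
cv2.imwrite('pics/sceneA.png',cv2.resize(s[150:290,150:350],None,fx=4,fy=4,interpolation=cv2.INTER_CUBIC))
E
```

```text
(no output)
```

View pics/topA.png

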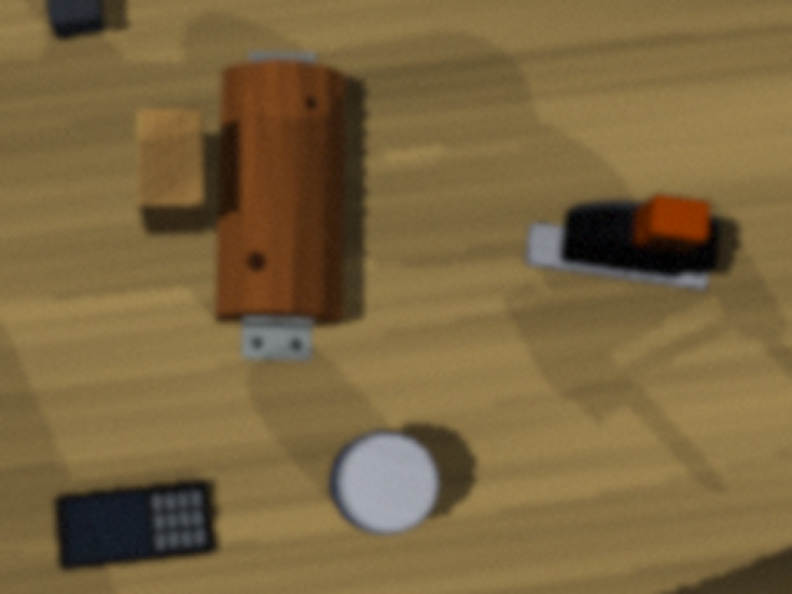

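View pics/sceneA.png

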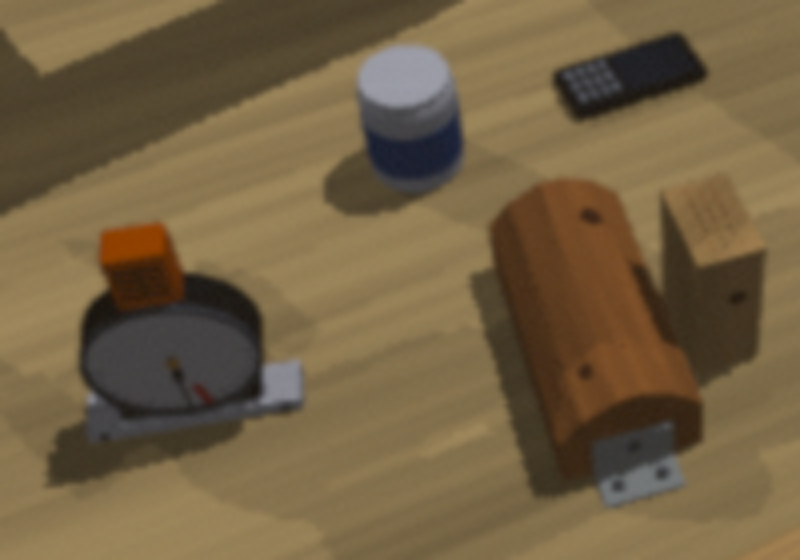

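```bash
python3 - <<'E'
from h import *
import pickle
c=pickle.load(open('top0.pkl','rb'));s=pickle.load(open('scene0.pkl','rb'))
print(c['intrinsics'][0][0], (c['intrinsics']))
h=cv2.cvtColor(c['pixels'],cv2.COLOR_RGB2HSV)
for p in [(335,185),(345,220),(300,190),(290,230),(455,207),(425,215)]: print(p,h[p[1],p[0]])
m=((h[...,0]<=12)&(h[...,1]>140)&(h[...,2]>40)).astype('u1')
n,l,st,ce=cv2.connectedComponentsWithStats(m)
for i in range(1,n):
    if st[i,4]>60: print(i,st[i],ce[i])
f=lambda cr:(250+cr[0]/3.3-.35,140+cr[1]/3.3-.35)
pts={'stud_tl':((226,66),.045),'stud_tr':((343,70),.052),'stud_bl':((217,318),.042),'stud_br':((340,322),.05),
'o1':((137,108),.11),'o2':((200,110),.11),'o3':((204,208),.11),'o4':((140,206),.11),
'g_grip1':((655,197),.16),'gg2':((710,201),.16),'gg3':((706,243),.16),'gg4':((651,241),.16),
'foot+y a':((532,224),.012),'foot+y b':((528,266),.012),'foot-y b':((705,288),.012),
'tin':((387,482),.085)}
for k,(p,z) in pts.items(): print(k,f(p),np.round(onz(c,*f(p),z)*1000,1))
for k,p,z in [('t1',(157,205),.045),('t2',(221,204),.045),('t3',(224,290),.045),('t4',(155,291),.045)]: print(k,np.round(onz(c,*p,z)*1000,1))
E
```

```text
439.723484257344 [[439.72348426   0.         316.0477834 ]
 [  0.         439.72348426 199.78110927]
 [  0.           0.           1.        ]]
(335, 185) [ 13 192 105]
(345, 220) [ 13 195  85]
(300, 190) [ 17 151 123]
(290, 230) [ 20 125 157]
(455, 207) [ 11 255 142]
(425, 215) [165 146   7]
77 [442 200  24  14 288] [453.31597222 206.77083333]
stud_tl (318.1348484848485, 159.65) [689.  -31.6  45. ]
stud_tr (353.5893939393939, 160.86212121212122) [ 673.9 -114.5   52. ]
stud_bl (315.4075757575757, 236.01363636363638) [508.   -3.4  42. ]
stud_br (352.680303030303, 237.22575757575757) [494.1 -87.9  50. ]
o1 (291.1651515151515, 172.37727272727273) [647.4  34.1 110. ]
o2 (310.2560606060606, 172.98333333333335) [640.9  -7.9 110. ]
o3 (311.4681818181818, 202.68030303030304) [573.7  -2.7 110. ]
o4 (292.0742424242424, 202.07424242424244) [580.1  39.4 110. ]
g_grip1 (448.1348484848485, 199.3469696969697) [ 537.  -285.2  160. ]
gg2 (464.8015151515151, 200.5590909090909) [ 530.3 -319.1  160. ]
gg3 (463.5893939393939, 213.28636363636363) [ 504.2 -311.6  160. ]
gg4 (446.92272727272723, 212.68030303030304) [ 509.5 -277.7  160. ]
foot+y a (410.8621212121212, 207.52878787878788) [ 552.9 -240.8   12. ]
foot+y b (409.65, 220.25606060606063) [ 522.5 -232.9   12. ]
foot-y b (463.2863636363636, 226.9227272727273) [ 491.3 -357.6   12. ]
tin (366.92272727272723, 285.71060606060604) [ 382.2 -100.9   85. ]
t1 [624.2 356.5  45. ]
t2 [608.7 207.4  45. ]
t3 [410.9 215.5  45. ]
t4 [427.1 370.   45. ]
```

```bash
cat >> h.py <<'E'
from scipy.spatial.transform import Rotation as Ro
def pose():
    o=get_obs();return np.array(o['ee_pos']),Ro.from_euler('xyz',o['eef_rot'])
def tgt(yaw_deg): return Ro.from_euler('xyz',[-90,0,yaw_deg],degrees=True)
def plan(P,R2=None,n=None):
    p,R=pose()
    if R2 is None:R2=R
    rv=(R.inv()*R2).as_rotvec(degrees=True)
    d0=R.inv().apply(np.array(P)-p);d1=R2.inv().apply(np.array(P)-p)
    print('turn',rv.round(2),'shift if before turn',(d0*1000).round(1),'shift after turn',(d1*1000).round(1))
def wcam():
    p,R=pose();c=camera('wrist');T=np.array(c['tool_from_camera'])
    W=np.eye(4);W[:3,:3]=R.as_matrix();W[:3,3]=p
    M=np.linalg.inv(W@T);c=dict(c);c['R']=M[:3,:3];c['t']=M[:3,3];return c
E
python3 -c "
from h import *
plan([.6105,.016,.2],tgt(175.6))"
```

```text
turn [5.000e-02 2.364e+01 1.000e-02] shift if before turn [-581.7    5.4 -363.7] shift after turn [-387.     5.  -566.5]
```

Call:
step_arm(targets=[[0, 0, 0, 0, 7.9, 0], [0, 0, 0, 0, 7.9, 0], [0, 0, 0, 0, 7.9, 0], [-27.6, 0, -40.5, 0, 0, 0], [-27.6, 0, -40.5, 0, 0, 0], [-27.6, 0, -40.5, 0, 0, 0], [-27.6, 0, -40.5, 0, 0, 0], [-27.6, 0, -40.5, 0, 0, 0], [-27.6, 0, -40.5, 0, 0, 0], [-27.6, 0, -40.5, 0, 0, 0], [-27.6, 0, -40.5, 0, 0, 0], [-27.6, 0, -40.5, 0, 0, 0]])

```text
time_s: 1.65
ee_pos: [0.458, -0.1737, 0.2054]
eef_rot: [-1.571, -0.0, 3.064]
force: [-0.2, -1.6, -1.0]
grip_width: 0.0937
```

Call:
step_arm(targets=[[-27.6, 0, -40.5, 0, 0, 0], [-27.6, 0, -40.5, 0, 0, 0], [-27.6, 0, -40.5, 0, 0, 0], [-27.6, 0, -40.5, 0, 0, 0], [-27.6, 0, -40.5, 0, 0, 0], [0, 0, 0, 0, 0, 0], [0, 0, 0, 0, 0, 0]])

```text
time_s: 2.52
ee_pos: [0.6102, 0.0156, 0.2051]
eef_rot: [-1.571, -0.001, 3.064]
force: [0.4, -0.5, -0.1]
grip_width: 0.094
```

```bash
python3 - <<'E'
from h import *
plan([.6105,.016,.2],tgt(175.6))
c=wcam();save(c,'w1');import pickle;pickle.dump(c,open('w1.pkl','wb'))
for dx in (-33,33):
  for dy in (-22,22):
    a=np.radians(-4.4);q=[.6105+(dx*np.cos(a)-dy*np.sin(a))/1e3,.016+(dx*np.sin(a)+dy*np.cos(a))/1e3,.11];print(dx,dy,proj(c,q).round(1))
E
```

```text
turn [-0.01 -0.06  0.05] shift if before turn [-0.3  5.1 -0.4] shift after turn [-0.3  5.1 -0.4]
-33 -22 [341.3 229.5]
-33 22 [297.9 229.6]
33 -22 [342.7 165.2]
33 22 [296.3 165.3]
```

View pics/w1.png

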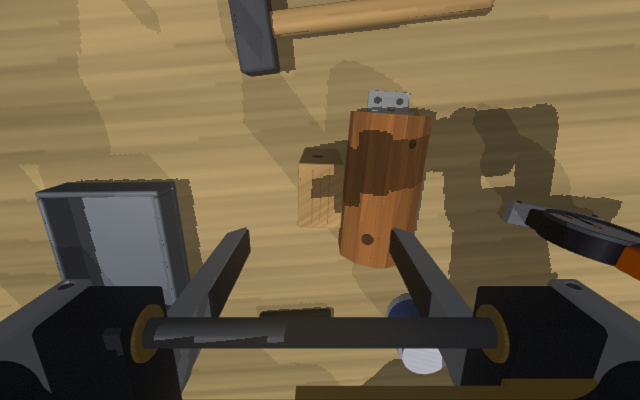

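```bash
python3 - <<'E'
import cv2
t=cv2.imread('pics/w1.png')
cv2.imwrite('pics/w1a.png',cv2.resize(t[80:275,275:465],None,fx=3,fy=3,interpolation=cv2.INTER_CUBIC))
E
```

```text
(no output)
```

View pics/w1a.png

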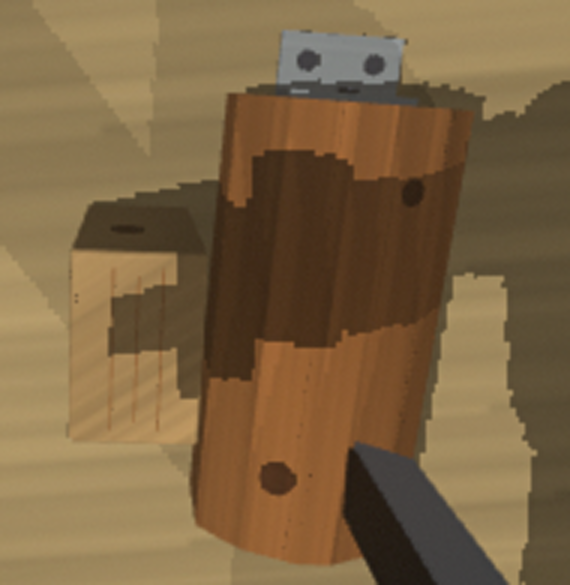

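Call:
step_arm(targets=[[0, 33, 0.5, 0, 0, 0], [0, 40, 0, 0, 0, 0], [0, 30, 0, 0, 0, 0], [0, 20, 0, 0, 0, 0], [0, 10, 0, 0, 0, 0], [0, 0, 0, 0, 0, 0]])

```text
time_s: 3.32
ee_pos: [0.6103, 0.0149, 0.0726]
eef_rot: [-1.571, -0.0, 3.063]
force: [0.5, 0.5, 0.2]
grip_width: 0.0939
```

Call:
step_arm(targets=[[0, 0, 0, 0, 0, 0], [0, 0, 0, 0, 0, 0], [0, 0, 0, 0, 0, 0], [0, 0, 0, 0, 0, 0], [0, 0, 0, 0, 0, 0], [0, 0, 0, 0, 0, 0], [0, 0, 0, 0, 0, 0]], gripper=-1, squeeze=15)

```text
time_s: 4.2
ee_pos: [0.6105, 0.0155, 0.0724]
eef_rot: [-1.571, -0.0, 3.064]
force: [0.1, -0.3, -0.1]
grip_width: 0.0445
```

Call:
step_arm(targets=[[0, -10, 0, 0, 0, 0], [0, -30, 0, 0, 0, 0], [0, -45, 0, 0, 0, 0], [0, -45, 0, 0, 0, 0], [9.4, -10, -22, 0, 0, 0], [18.8, 0, -44, 0, 0, 0], [18.8, 0, -44, 0, 0, 0], [18.8, 0, -44, 0, 0, 0], [18.8, 0, -44, 0, 0, 0], [18.8, 0, -44, 0, 0, 0], [9.4, 0, -22, 0, 0, 0], [0, 0, 0, 0, 0, 0]])

```text
time_s: 5.7
ee_pos: [0.517, 0.2892, 0.2114]
eef_rot: [-1.57, -0.002, 3.067]
force: [0.9, -0.2, -1.9]
grip_width: 0.044
```

```bash
python3 - <<'E'
from h import *
import pickle
print(get_obs()['grip_width'],pose()[0],get_obs()['force'])
c=camera('scene');save(c,'s2');c=camera('top');save(c,'t2');pickle.dump(c,open('t2.pkl','wb'))
t=c['pixels'][...,::-1]
cv2.imwrite('pics/t2a.png',cv2.resize(t[130:320,140:500],None,fx=2.2,fy=2.2,interpolation=cv2.INTER_CUBIC))
E
```

```text
0.04404763314542925 [0.51698055 0.28924962 0.21144947] [ 0.91238408 -0.24912536 -1.92147504]
```

View pics/s2.png

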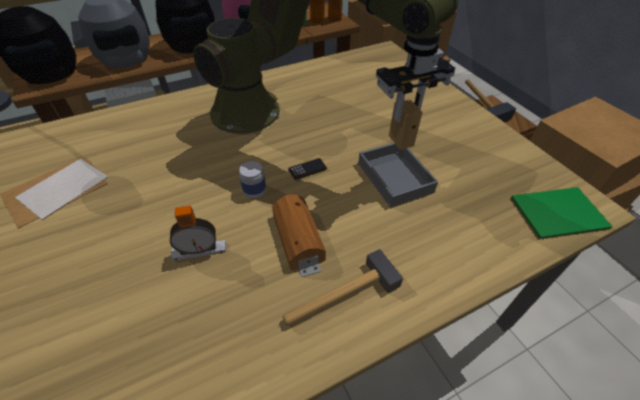

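View pics/t2a.png

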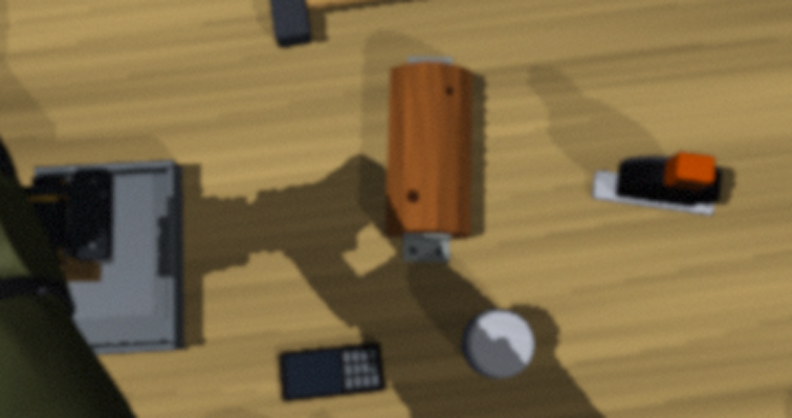

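Call:
step_arm(targets=[[0, 25, 0, 0, 0, 0], [0, 35, 0, 0, 0, 0], [0, 35, 0, 0, 0, 0], [0, 18, 0, 0, 0, 0], [0, 8, 0, 0, 0, 0], [0, 4, 0, 0, 0, 0], [0, 2, 0, 0, 0, 0], [0, 2, 0, 0, 0, 0], [0, 1.5, 0, 0, 0, 0], [0, 0, 0, 0, 0, 0]])

```text
time_s: 7.05
ee_pos: [0.5186, 0.2875, 0.082]
eef_rot: [-1.571, 0.0, 3.064]
force: [-0.1, -0.4, -1.6]
grip_width: 0.0439
```

Call:
step_arm(targets=[[0, 1, 0, 0, 0, 0], [0, 1, 0, 0, 0, 0], [0, 0, 0, 0, 0, 0]])

```text
time_s: 7.42
ee_pos: [0.5187, 0.2875, 0.0804]
eef_rot: [-1.571, 0.0, 3.064]
force: [-1.8, -0.3, 4.6]
grip_width: 0.0437
```

Call:
step_arm(targets=[[0, 0, 0, 0, 0, 0], [0, 0, 0, 0, 0, 0], [0, 0, 0, 0, 0, 0], [0, 0, 0, 0, 0, 0], [0, 0, 0, 0, 0, 0], [0, -20, 0, 0, 0, 0], [0, -40, 0, 0, 0, 0], [0, -50, 0, 0, 0, 0], [0, -30, 0, 0, 0, 0], [0, 0, 0, 0, 0, 0]], gripper=1)

```text
time_s: 8.68
ee_pos: [0.5193, 0.2878, 0.2223]
eef_rot: [-1.573, 0.004, 3.064]
force: [0.0, 0.2, -0.4]
grip_width: 0.0941
```

```bash
python3 - <<'E'
from h import *
import pickle
c=wcam();save(c,'w3')
c=camera('scene');save(c,'s3')
E
```

```text
(no output)
```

View pics/w3.png

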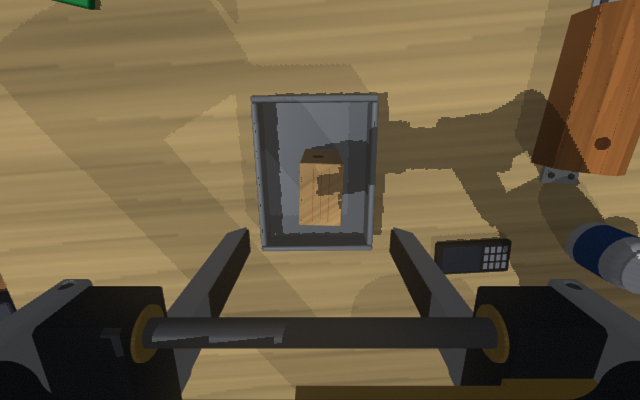

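```bash
python3 -c "
from h import *
plan([.55,-.055,.26],tgt(171.3))"
```

```text
turn [-0.03  4.24  0.04] shift if before turn [-58.2 -40.8 338.8] shift after turn [-83.1 -40.9 333.6]
```

Call:
step_arm(targets=[[0, -10, 0, 0, 4.24, 0], [-10, -5, 40, 0, 0, 0], [-10, -5, 42, 0, 0, 0], [-10, -5, 42, 0, 0, 0], [-10, -5, 42, 0, 0, 0], [-10, -5, 42, 0, 0, 0], [-10, -5, 42, 0, 0, 0], [-10, -1, 42, 0, 0, 0], [-13, 0, 42, 0, 0, 0], [0, 0, 0, 0, 0, 0], [0, 0, 0, 0, 0, 0], [0, 0, 0, 0, 0, 0]])

```text
time_s: 10.28
ee_pos: [0.55, -0.0543, 0.2605]
eef_rot: [-1.571, -0.001, 2.991]
force: [0.1, -0.2, -0.6]
grip_width: 0.0941
```

```bash
python3 - <<'E'
from h import *
import pickle
print(get_obs()['joint_vel'].round(4))
c=wcam();save(c,'w4');pickle.dump(c,open('w4.pkl','wb'))
print(pose()[0],c['intrinsics'])
t=c['pixels'][...,::-1]
cv2.imwrite('pics/w4a.png',cv2.resize(t[60:260,220:420],None,fx=3,fy=3,interpolation=cv2.INTER_CUBIC))
E
```

```text
[ 0.0001 -0.0059 -0.0038 -0.0022  0.0013 -0.0018]
[ 0.55005065 -0.05433556  0.2607293 ] [[292.50385806   0.         319.46411821]
 [  0.         292.50385806 196.48335944]
 [  0.           0.           1.        ]]
```

View pics/w4.png

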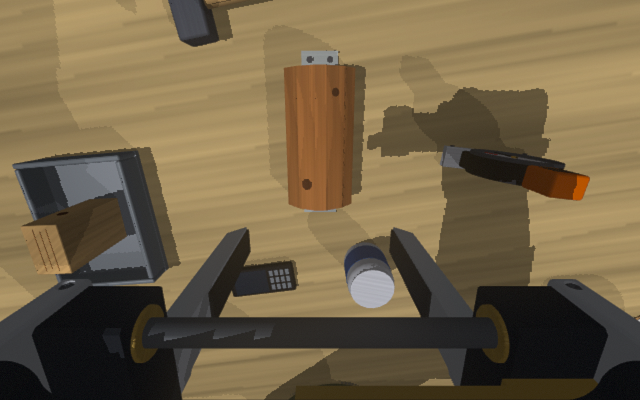

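View pics/w4a.png

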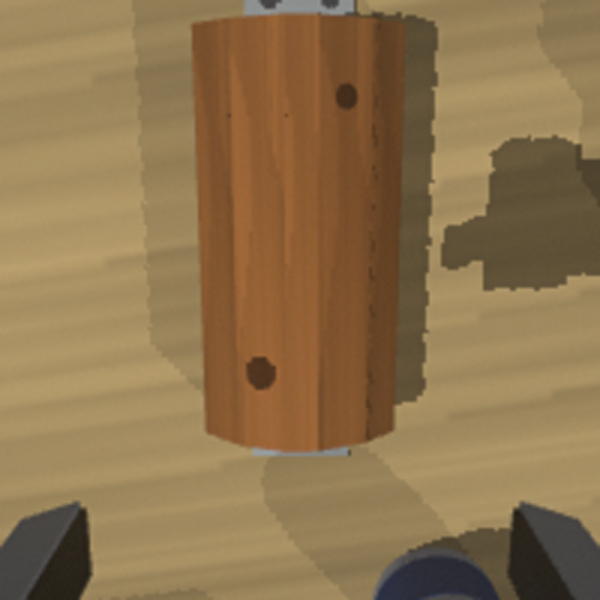

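```bash
python3 - <<'E'
from h import *
import pickle
c=pickle.load(open('w4.pkl','rb'));t2=pickle.load(open('t2.pkl','rb'))
def go(c,f,P):
    Q=[]
    for p,z in zip(P,(.042,.050,.042,.050)): q=onz(c,*f(p),z);Q.append(q);print((q*1000).round(1))
    tl,tr,bl,br=[q[:2] for q in Q]
    for a in (tl-bl,tr-br): print('yaw',np.degrees(np.arctan2(a[1],a[0])),np.linalg.norm(a))
    print('w',np.linalg.norm(tl-tr),np.linalg.norm(bl-br),'centre',(tl+tr+bl+br)/4)
go(c,lambda p:(220+(p[0]+.5)/3-.5,60+(p[1]+.5)/3-.5),[(192,23),(405,20),(207,432),(394,432)])
go(t2,lambda p:(140+p[0]/2.2-.3,130+p[1]/2.2-.3),[(392,68),(474,68),(387,233),(469,238)])
# overlay check image
o=np.array([.5914,-.0600]);yaw=np.radians(-8.7)
E
```

```text
[689.2 -29.6  42. ]
[ 676.1 -116.6   50. ]
[511.4  -3.3  42. ]
[500.7 -91.   50. ]
yaw -8.396602471915712 0.17976160211494072
yaw -8.305889584392421 0.17728822059987276
w 0.08800233954862667 0.08831140322150212 centre [ 0.59434839 -0.06012168]
[687.6 -30.8  42. ]
[ 674.7 -118.5   50. ]
[508.9  -4.   42. ]
[492.6 -88.2  50. ]
yaw -8.528740691528702 0.18070534653432302
yaw -9.459353040178046 0.1846127559838002
w 0.08868474123682615 0.08576445191260411 centre [ 0.59095322 -0.06036854]
```

```bash
python3 -c "
from h import *
plan([.515,-.298,.25],tgt(168.5))"
```

```text
turn [0.01 2.87 0.02] shift if before turn [ -1.9  10.7 246.2] shift after turn [-14.2  10.7 245.8]
```

Call:
step_arm(targets=[[0, 0, 20, 0, 2.87, 0], [-2, 1.5, 37, 0, 0, 0], [-2, 1.5, 37, 0, 0, 0], [-2, 1.5, 37, 0, 0, 0], [-2, 1.5, 37, 0, 0, 0], [-2, 1.5, 37, 0, 0, 0], [-3, 1.5, 30, 0, 0, 0], [0, 1.5, 10, 0, 0, 0], [0, 0, 0, 0, 0, 0], [0, 0, 0, 0, 0, 0]])

```text
time_s: 11.58
ee_pos: [0.5149, -0.2972, 0.2506]
eef_rot: [-1.571, 0.0, 2.94]
force: [0.3, 0.6, -0.2]
grip_width: 0.0936
```

```bash
python3 - <<'E'
from h import *
import pickle
print(get_obs()['joint_vel'].round(4))
c=wcam();save(c,'w5');pickle.dump(c,open('w5.pkl','wb'))
print(pose()[0],pose()[1].as_euler('xyz',degrees=True))
t=c['pixels'][...,::-1]
cv2.imwrite('pics/w5a.png',cv2.resize(t[80:260,200:460],None,fx=3,fy=3,interpolation=cv2.INTER_CUBIC))
E
```

```text
[ 0.0042 -0.0009 -0.0009 -0.0023  0.0003 -0.0032]
[ 0.51494365 -0.29718727  0.25068558] [-8.99990238e+01  1.49029844e-02  1.68478074e+02]
```

View pics/w5a.png

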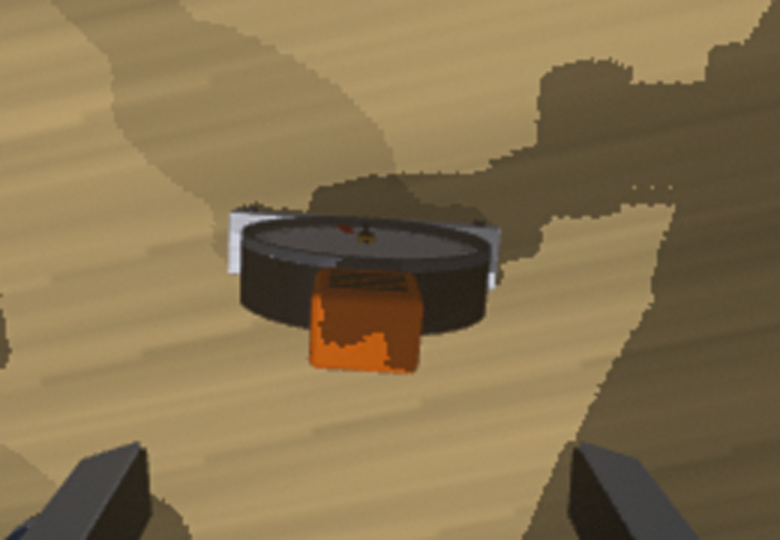

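```bash
python3 - <<'E'
from h import *
import pickle
c=pickle.load(open('w5.pkl','rb'))
f=lambda p:(200+(p[0]+.5)/3-.5,80+(p[1]+.5)/3-.5)
Q={}
for k,p,z in [('fl',(231,211),.012),('fl_b',(229,272),.012),('fr',(499,227),.012),('fr_b',(493,288),.012),('gbl',(310,368),.16),('gbr',(415,373),.16),('gfl',(315,293),.16),('gfr',(421,298),.16)]:
    Q[k]=onz(c,*f(p),z);print(k,(Q[k]*1e3).round(1))
for a,b in [('fl','fr'),('fl_b','fr_b'),('gbl','gbr'),('gfl','gfr')]:
    d=Q[a]-Q[b];print(a,np.degrees(np.arctan2(-d[0],d[1])),np.linalg.norm(d))
print((Q['fl']+Q['fl_b']+Q['fr']+Q['fr_b'])/4,(Q['gbl']+Q['gbr'])/2, (Q['gbl']+Q['gbr']+Q['gfl']+Q['gfr'])/4)
t=c['pixels'][...,::-1]
cv2.imwrite('pics/w5b.png',cv2.resize(t[140:210,260:380],None,fx=6.5,fy=6.5,interpolation=cv2.INTER_CUBIC))
E
```

```text
fl [ 554.8 -242.6   12. ]
fl_b [ 526.4 -234.6   12. ]
fr [ 521.8 -366.1   12. ]
fr_b [ 492.9 -358.6   12. ]
gbl [ 516.  -280.6  160. ]
gbr [ 507.6 -313.5  160. ]
gfl [ 539.9 -287.5  160. ]
gfr [ 531.7 -319.9  160. ]
fl -14.966976965104577 0.12774138323026937
fl_b -15.091108543140628 0.1284197459052647
gbl -14.423759591314628 0.033992110239347575
gfl -14.322853355061422 0.03344692734822278
[ 0.52395806 -0.30046101  0.012     ] [ 0.5117936  -0.29702622  0.16      ] [ 0.52380058 -0.30035117  0.16      ]
```

View pics/w5b.png

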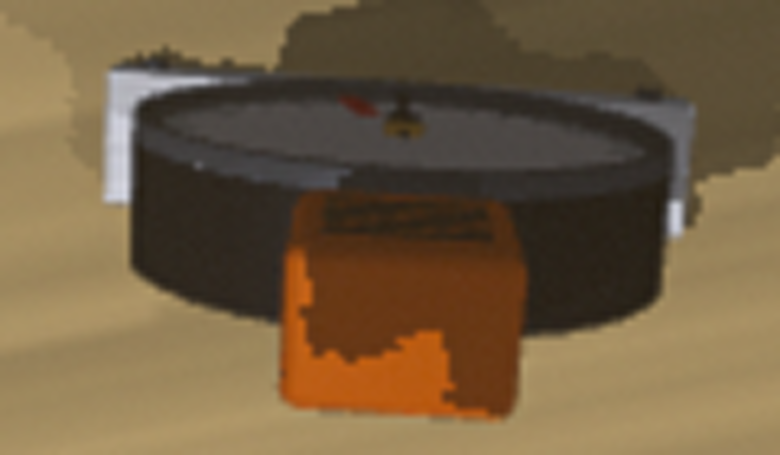

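```bash
python3 -c "
from h import *
plan([.524,-.3004,.124],tgt(165.1))"
```

```text
turn [-0.    3.38 -0.01] shift if before turn [ -9.5 126.7   1.3] shift after turn [ -9.6 126.7   0.8]
```

Call:
step_arm(targets=[[0, 0, 0, 0, 3.4, 0], [-9.6, 20, 0.8, 0, 0, 0], [0, 35, 0, 0, 0, 0], [0, 35, 0, 0, 0, 0], [0, 22, 0, 0, 0, 0], [0, 10, 0, 0, 0, 0], [0, 4.7, 0, 0, 0, 0], [0, 0, 0, 0, 0, 0], [0, 0, 0, 0, 0, 0]])

```text
time_s: 12.75
ee_pos: [0.5241, -0.3015, 0.1245]
eef_rot: [-1.57, 0.001, 2.88]
force: [0.2, -0.1, -0.4]
grip_width: 0.0941
```

```bash
python3 - <<'E'
from h import *
plan([.524,-.3004,.124],tgt(165.1))
c=wcam();save(c,'w6')
E
```

```text
turn [-0.02 -0.06 -0.07] shift if before turn [ 0.4  0.5 -1. ] shift after turn [ 0.3  0.5 -1. ]
```

View pics/w6.png

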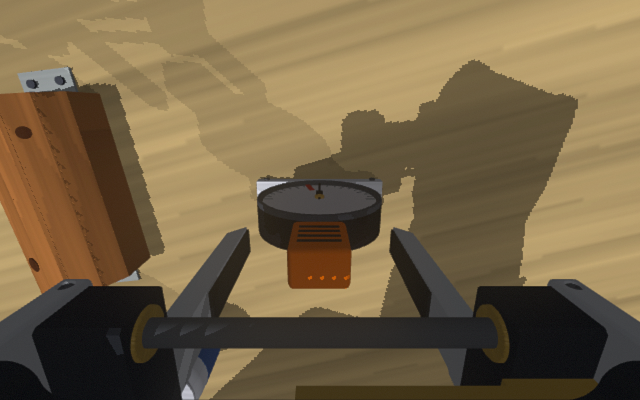

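Call:
step_arm(targets=[[0, 0, 0, 0, 0, 0], [0, 0, 0, 0, 0, 0], [0, 0, 0, 0, 0, 0], [0, 0, 0, 0, 0, 0], [0, 0, 0, 0, 0, 0], [0, 0, 0, 0, 0, 0], [0, 0, 0, 0, 0, 0]], gripper=-1, squeeze=30)

```text
time_s: 13.68
ee_pos: [0.5238, -0.3013, 0.1237]
eef_rot: [-1.571, -0.0, 2.88]
force: [0.6, 0.4, -0.6]
grip_width: 0.0359
```

```bash
python3 - <<'E'
from h import *
print(get_obs()['ee_pos'],get_obs()['eef_rot'],get_obs()['force'],get_obs()['moment'])
c=wcam();save(c,'w7')
import pickle;pickle.dump(c,open('w7.pkl','wb'))
t=c['pixels'][...,::-1]
cv2.imwrite('pics/w7a.png',cv2.resize(t[160:260,240:400],None,fx=5,fy=5,interpolation=cv2.INTER_CUBIC))
E
```

```text
[ 0.52375533 -0.30127433  0.12368585] [-1.57088713e+00 -8.70417701e-05  2.88037026e+00] [ 0.59545951  0.4412258  -0.63468231] [ 0.03999017 -0.05255807  0.03379066]
```

View pics/w7a.png

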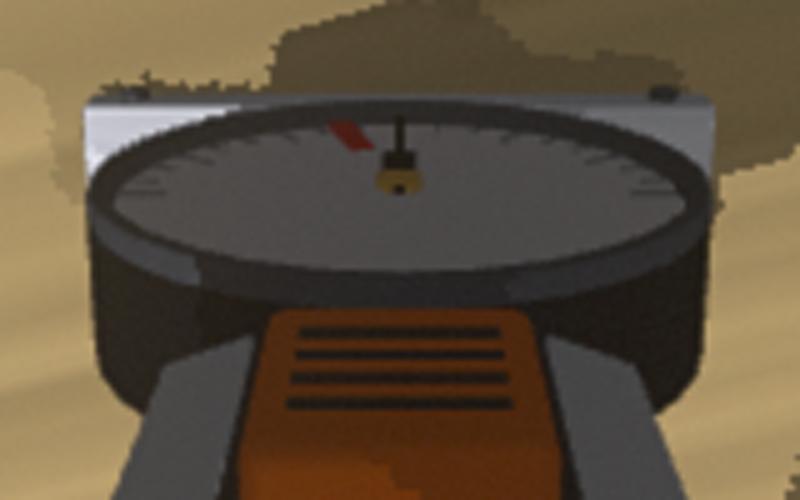

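```bash
python3 - <<'E'
from h import *
import pickle
c=pickle.load(open('w7.pkl','rb'))
K=np.array(c['intrinsics']);T=np.array(c['tool_from_camera'])
f=lambda p:(240+(p[0]+.5)/5-.5,160+(p[1]+.5)/5-.5)
def cast(p,X):
    u,v=f(p);d=T[:3,:3]@np.linalg.inv(K)@[u,v,1];o=T[:3,3];return (o+d*(X-o[0])/d[0])*1000
for X in (-.008,-.012,-.014):
    print(X)
    for k,p in dict(piv=(399,187),tip=(399,116),mo=(341,124),mo2=(345,122),mi=(362,149),l=(116,192),r=(684,192)).items():
        q=cast(p,X);print(k,q.round(1),'ang from (57.7,0.3)',np.degrees(np.arctan2(-(q[2]-.3),q[1]-57.7)).round(2))
E
```

```text
-0.008
piv [-8.  74.6 -0.7] ang from (57.7,0.3) 3.3
tip [ -8.  127.3  -0.7] ang from (57.7,0.3) 0.79
mo [ -8.  120.3 -12.9] ang from (57.7,0.3) 11.91
mo2 [ -8.  122.1 -12.1] ang from (57.7,0.3) 10.93
mi [ -8.  100.5  -8. ] ang from (57.7,0.3) 10.98
l [ -8.   71.6 -51.4] ang from (57.7,0.3) 75.0
r [-8.  71.4 50.4] ang from (57.7,0.3) -74.66
-0.012
piv [-12.   61.4  -0.7] ang from (57.7,0.3) 14.68
tip [-12.  111.4  -0.7] ang from (57.7,0.3) 1.03
mo [-12.  104.8 -12.3] ang from (57.7,0.3) 14.95
mo2 [-12.  106.4 -11.5] ang from (57.7,0.3) 13.66
mi [-12.   86.   -7.6] ang from (57.7,0.3) 15.65
l [-12.   58.6 -48.8] ang from (57.7,0.3) 89.0
r [-12.   58.5  47.8] ang from (57.7,0.3) -89.09
-0.014
piv [-14.   54.8  -0.7] ang from (57.7,0.3) 161.1
tip [-14.  103.4  -0.7] ang from (57.7,0.3) 1.21
mo [-14.   97.1 -12. ] ang from (57.7,0.3) 17.31
mo2 [-14.   98.6 -11.2] ang from (57.7,0.3) 15.75
mi [-14.   78.7  -7.4] ang from (57.7,0.3) 20.19
l [-14.   52.1 -47.5] ang from (57.7,0.3) 96.74
r [-14.   52.   46.4] ang from (57.7,0.3) -97.1
```

Call:
step_arm(targets=[[0, -5, 0, 0, 0, 0], [0, -15, 0, 0, 0, 0], [0, -25, 0, 0, 0, 0], [0, -25, 0, 0, 0, 0], [0, -25, 0, 0, 0, 0], [0, -15, 0, 0, 0, 0], [0, -10, 0, 0, -2.2, 0], [0, -4, 0, 0, -2.2, 0], [0, 0, 0, 0, -2.1, 0], [0, 0, 0, 0, 0, 0]])

```text
time_s: 14.98
ee_pos: [0.5236, -0.3013, 0.2475]
eef_rot: [-1.571, -0.001, 2.994]
force: [-0.2, 0.2, -3.6]
grip_width: 0.0357
```

```bash
python3 -c "
from h import *
plan([.5939,-.0543,.247],tgt(171.5))
o=get_obs();print(o['force'],o['ee_pos'])"
```

```text
turn [0.01 0.04 0.03] shift if before turn [ -33.2    0.5 -254.6] shift after turn [ -33.     0.5 -254.6]
[-0.24894376  0.17059183 -3.63815487] [ 0.52364415 -0.30127516  0.24748654]
```

Call:
step_arm(targets=[[-1, 0, -8, 0, 0, 0], [-3, 0, -24, 0, 0, 0], [-5, 0, -38, 0, 0, 0], [-5, 0, -38, 0, 0, 0], [-5, 0, -38, 0, 0, 0], [-5, 0, -38, 0, 0, 0], [-4, 0, -34, 0, 0, 0], [-3, 0, -22, 0, 0, 0], [-2, 0, -10.6, 0, 0, 0], [0, 0, -4, 0, 0, 0], [0, 0, 0, 0, 0, 0], [0, 0, 0, 0, 0, 0]])

```text
time_s: 16.48
ee_pos: [0.5938, -0.0551, 0.2477]
eef_rot: [-1.571, -0.0, 2.993]
force: [-0.0, 0.3, -3.1]
grip_width: 0.0357
```

Call:
step_arm(targets=[[0, 5, 0, 0, 0, 0], [0, 12, 0, 0, 0, 0], [0, 12, 0, 0, 0, 0], [0, 8, 0, 0, 0, 0], [0, 4, 0, 0, 0, 0], [0, 0, 0, 0, 0, 0], [0, 0, 0, 0, 0, 0]])

```text
time_s: 17.35
ee_pos: [0.5941, -0.0544, 0.2072]
eef_rot: [-1.571, 0.001, 2.994]
force: [-0.4, 0.3, -3.9]
grip_width: 0.0359
```

```bash
python3 - <<'E'
from h import *
plan([.5939,-.0543,.1937],tgt(171.5))
o=get_obs();print(o['force'],o['joint_vel'].round(3))
import pickle
c=wcam();save(c,'w8');pickle.dump(c,open('w8.pkl','wb'))
s=camera('scene');save(s,'s8');pickle.dump(s,open('s8.pkl','wb'))
cv2.imwrite('pics/s8a.png',cv2.resize(s['pixels'][100:300,200:400,::-1],None,fx=3,fy=3,interpolation=cv2.INTER_CUBIC))
t=camera('top');save(t,'t8')
E
```

```text
turn [ 0.    0.03 -0.04] shift if before turn [ 0.2 13.5 -0. ] shift after turn [ 0.2 13.5 -0. ]
[-0.3594648   0.25850481 -3.89661543] [-0.001 -0.001  0.001 -0.    -0.     0.001]
```

View pics/w8.png

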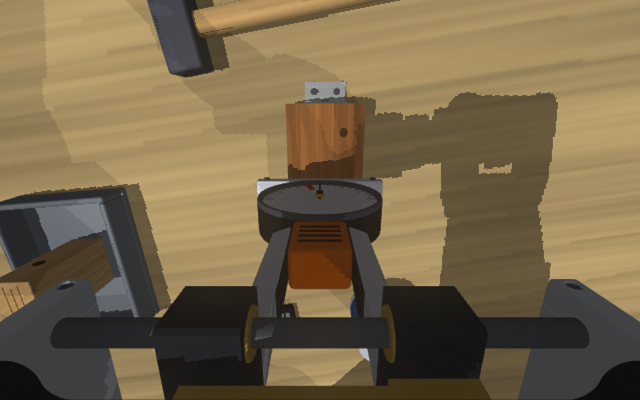

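View pics/s8a.png

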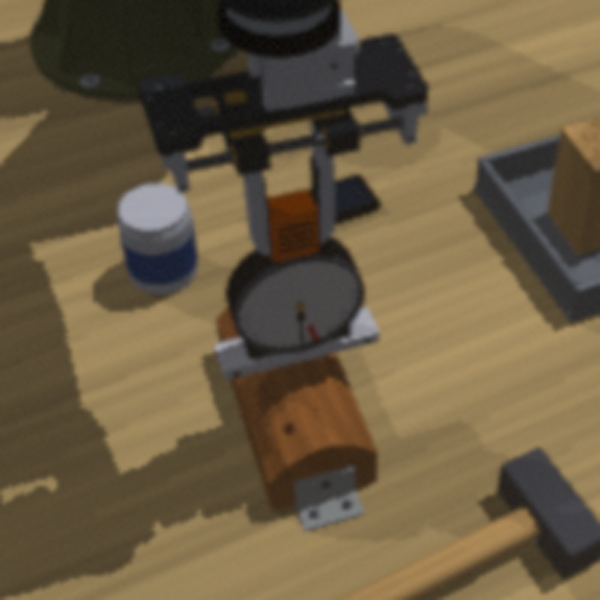

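View pics/t8.png

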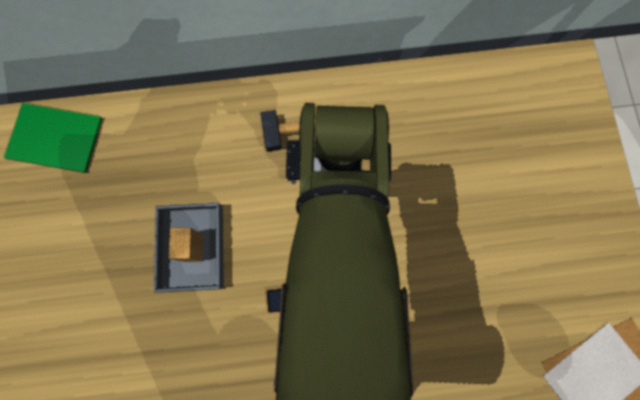

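```bash
python3 - <<'E'
import cv2
t=cv2.imread('pics/w8.png')
cv2.imwrite('pics/w8a.png',cv2.resize(t[70:220,245:395],None,fx=4,fy=4,interpolation=cv2.INTER_CUBIC))
E
```

```text
(no output)
```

View pics/w8a.png

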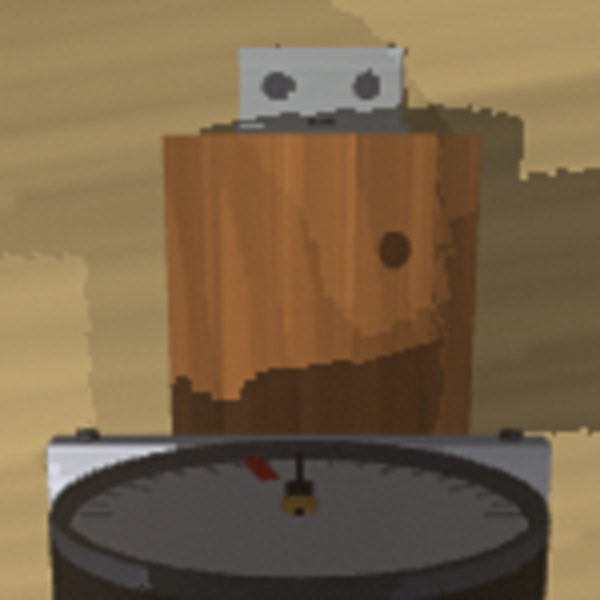

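```bash
python3 - <<'E'
from h import *
import pickle
c=pickle.load(open('w8.pkl','rb'))
K=np.array(c['intrinsics']);T=np.array(c['tool_from_camera'])
f=lambda p:(245+(p[0]+.5)/4-.5,70+(p[1]+.5)/4-.5)
def cast(p,Y):
    u,v=f(p);d=T[:3,:3]@np.linalg.inv(K)@[u,v,1];o=T[:3,3];return (o+d*(Y-o[1])/d[1])*1000
H=.2073
r={k:cast(p,H-z) for k,p,z in [('tl',(163,138),.042),('bl',(173,435),.042),('tr',(481,138),.05),('br',(471,435),.05)]}
for k in r: print(k,r[k].round(1))
for k,p in dict(fl=(47,437),fr=(551,437)).items(): print(k,cast(p,.1117).round(1))
for a,b in (('tl','bl'),('tr','br')):
    d=r[a]-r[b];print(np.degrees(np.arctan2(d[2],-d[0])))
for b in [((240,47),.003),((403,47),.003),((278,84),.003),((367,84),.003)]: print(cast(b[0],H-b[1]).round(1))
E
```

```text
tl [-89.5 165.3 -38.8]
bl [ -4.  165.3 -38.7]
tr [-89.4 157.3  49.3]
br [ -5.9 157.3  50.1]
fl [-16.1 111.7 -64.9]
fr [-16.1 111.7  63.6]
-0.08097926698342135
-0.5391177074054783
[-116.5  204.3  -18.6]
[-116.5  204.3   31.2]
[-105.9  204.3   -7.1]
[-105.9  204.3   20.4]
```

Call:
step_arm(targets=[[0, 4, 0.5, 0, 0, 0], [0, 4, 0, 0, 0, 0], [0, 2, 0, 0, 0, 0], [0, 1, 0, 0, 0, 0], [0, 0.5, 0, 0, 0, 0], [0, 0, 0, 0, 0, 0]])

```text
time_s: 18.25
ee_pos: [0.5939, -0.0549, 0.1953]
eef_rot: [-1.571, 0.0, 2.994]
force: [-0.6, -0.8, -3.7]
grip_width: 0.0359
```

Call:
step_arm(targets=[[0, 0.4, 0, 0, 0, 0], [0, 0.4, 0, 0, 0, 0], [0, 0, 0, 0, 0, 0]])

```text
time_s: 18.62
ee_pos: [0.5938, -0.0549, 0.1944]
eef_rot: [-1.571, -0.0, 2.994]
force: [0.2, -0.0, -3.9]
grip_width: 0.0356
```

Call:
step_arm(targets=[[0, 0.3, 0, 0, 0, 0], [0, 0.3, 0, 0, 0, 0], [0, 0, 0, 0, 0, 0]])

```text
time_s: 19.0
ee_pos: [0.5938, -0.0548, 0.1938]
eef_rot: [-1.571, -0.0, 2.994]
force: [-0.0, -1.1, -3.4]
grip_width: 0.0363
```

```bash
python3 -c "
from h import *
o=get_obs();print(o['ee_pos'],o['force'],o['moment'])"
```

```text
[ 0.59382116 -0.05484472  0.19382685] [-0.03684054 -1.05945539 -3.41416777] [ 0.05260961  0.01343543 -0.02551389]
```

Call:
step_arm(targets=[[0, 0.3, 0, 0, 0, 0], [0, 0, 0, 0, 0, 0]])

```text
time_s: 19.25
ee_pos: [0.5938, -0.0549, 0.1936]
eef_rot: [-1.571, 0.0, 2.994]
force: [-0.2, -0.5, -3.6]
grip_width: 0.0356
```

Call:
step_arm(targets=[[0, 0.3, 0, 0, 0, 0], [0, 0, 0, 0, 0, 0]])

```text
time_s: 19.5
ee_pos: [0.5939, -0.0548, 0.1935]
eef_rot: [-1.571, 0.0, 2.994]
force: [-0.3, 0.8, -0.4]
grip_width: 0.0359
```

Call:
step_arm(targets=[[0, 0.2, 0, 0, 0, 0], [0, 0, 0, 0, 0, 0]])

```text
time_s: 19.75
ee_pos: [0.594, -0.0549, 0.1935]
eef_rot: [-1.571, 0.001, 2.994]
force: [-1.9, 0.3, 4.2]
grip_width: 0.0362
```

Call:
step_arm(targets=[[0, -0.1, 0, 0, 0, 0], [0, 0, 0, 0, 0, 0], [0, 0, 0, 0, 0, 0], [0, 0, 0, 0, 0, 0], [0, 0, 0, 0, 0, 0], [0, 0, 0, 0, 0, 0], [0, 0, 0, 0, 0, 0], [0, 0, 0, 0, 0, 0], [0, 0, 0, 0, 0, 0], [0, 0, 0, 0, 0, 0], [0, 0, 0, 0, 0, 0], [0, 0, 0, 0, 0, 0]])

```text
time_s: 21.25
ee_pos: [0.594, -0.0549, 0.1935]
eef_rot: [-1.571, 0.001, 2.994]
force: [-1.5, 0.2, 4.8]
grip_width: 0.0357
```

```bash
python3 - <<'E'
from h import *
o=get_obs();print(o['ee_pos'],o['force'],o['moment'],np.degrees(o['eef_rot']))
c=wcam();save(c,'w9')
cv2.imwrite('pics/w9a.png',cv2.resize(c['pixels'][70:220,245:395,::-1],None,fx=4,fy=4,interpolation=cv2.INTER_CUBIC))
s=camera('scene')
cv2.imwrite('pics/s9a.png',cv2.resize(s['pixels'][130:280,230:380,::-1],None,fx=4,fy=4,interpolation=cv2.INTER_CUBIC))
E
```

```text
[ 0.59396977 -0.05490183  0.19349111] [-1.51743086  0.18820152  4.8032425 ] [ 0.0774914   0.41753467 -0.00152962] [-9.00006507e+01  3.43625558e-02  1.71528556e+02]
```

View pics/w9a.png

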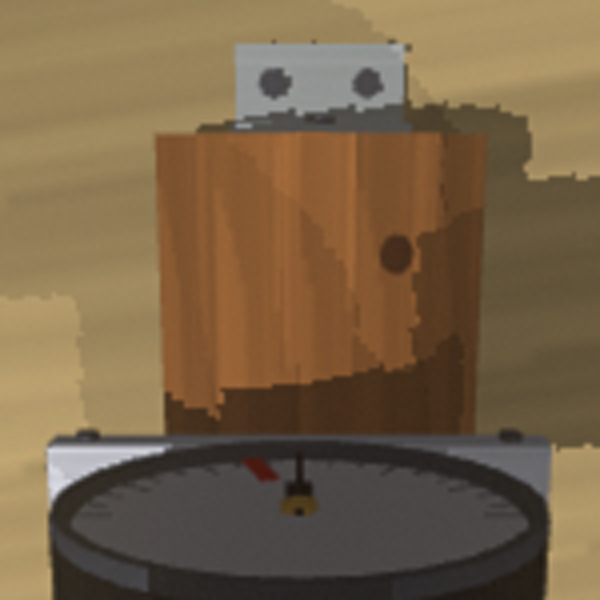

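View pics/s9a.png

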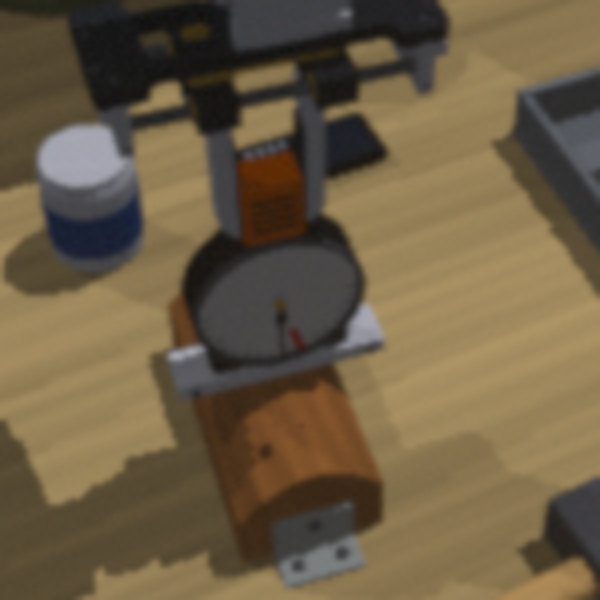

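Call:
step_arm(targets=[[0, 0.005, -1.08, 0.5, 0, 0], [0, 0.02, -2.155, 1, 0, 0], [0, 0.02, -2.155, 1, 0, 0], [0, 0.02, -2.155, 1, 0, 0], [0, 0.005, -1.08, 0.5, 0, 0], [0, 0, 0, 0, 0, 0]])

```text
time_s: 22.1
ee_pos: [0.5952, -0.0463, 0.1931]
eef_rot: [-1.5, 0.001, 2.994]
force: [-1.6, 0.5, 5.3]
grip_width: 0.0354
```

Call:
step_arm(targets=[[0, 0.005, -1.08, 0.5, 0, 0], [0, 0.02, -2.155, 1, 0, 0], [0, 0.02, -2.155, 1, 0, 0], [0, 0.02, -2.155, 1, 0, 0], [0, 0.02, -2.155, 1, 0, 0], [0, 0.005, -1.08, 0.5, 0, 0], [0, 0, 0, 0, 0, 0]])

```text
time_s: 22.98
ee_pos: [0.5968, -0.0357, 0.1919]
eef_rot: [-1.413, 0.001, 2.994]
force: [-1.0, -0.0, 5.6]
grip_width: 0.0357
```

Call:
step_arm(targets=[[0, 0.005, -1.08, 0.5, 0, 0], [0, 0.02, -2.155, 1, 0, 0], [0, 0.02, -2.155, 1, 0, 0], [0, 0.02, -2.155, 1, 0, 0], [0, 0.005, -1.08, 0.5, 0, 0], [0, 0.002, -0.54, 0.25, 0, 0], [0, 0.002, -0.54, 0.25, 0, 0], [0, 0, 0, 0, 0, 0], [0, 0, 0, 0, 0, 0], [0, 0, 0, 0, 0, 0], [0, 0, 0, 0, 0, 0], [0, 0, 0, 0, 0, 0]])

```text
time_s: 24.48
ee_pos: [0.5982, -0.0263, 0.19]
eef_rot: [-1.335, 0.001, 2.994]
force: [-1.1, -0.1, 5.4]
grip_width: 0.036
```

Call:
step_arm(targets=[[0, 0, 0, 0, 0, 0], [0, 0, 0, 0, 0, 0], [0, 0, 0, 0, 0, 0], [0, 0, 0, 0, 0, 0], [0, 0, 0, 0, 0, 0], [0, 0, 0, 0, 0, 0], [0, 0, 0, 0, 0, 0], [0, 0, 0, 0, 0, 0]])

```text
time_s: 25.48
ee_pos: [0.5982, -0.0263, 0.19]
eef_rot: [-1.335, 0.001, 2.994]
force: [-1.5, 0.9, 6.0]
grip_width: 0.0359
```

```bash
python3 - <<'E'
from h import *
o=get_obs();print(o['ee_pos'],o['force'],np.degrees(o['eef_rot']))
import pickle
c=wcam();save(c,'w10');pickle.dump(c,open('w10.pkl','wb'))
cv2.imwrite('pics/w10a.png',cv2.resize(c['pixels'][170:220,250:390,::-1],None,fx=5.5,fy=5.5,interpolation=cv2.INTER_CUBIC))
cv2.imwrite('pics/w10b.png',cv2.resize(c['pixels'][170:205,290:350,::-1],None,fx=12,fy=12,interpolation=cv2.INTER_CUBIC))
E
```

```text
[ 0.59820734 -0.02628167  0.19001303] [-1.46211811  0.87688014  5.98812108] [-7.64763252e+01  3.10396117e-02  1.71539864e+02]
```

View pics/w10a.png

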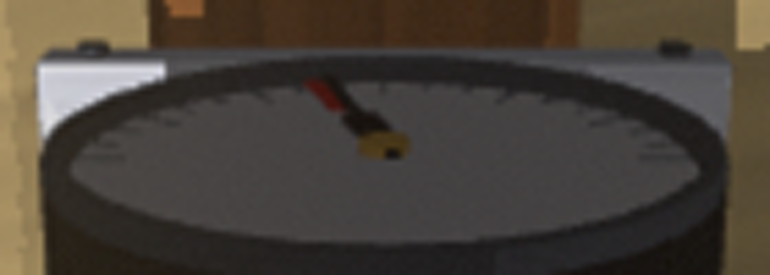

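View pics/w10b.png

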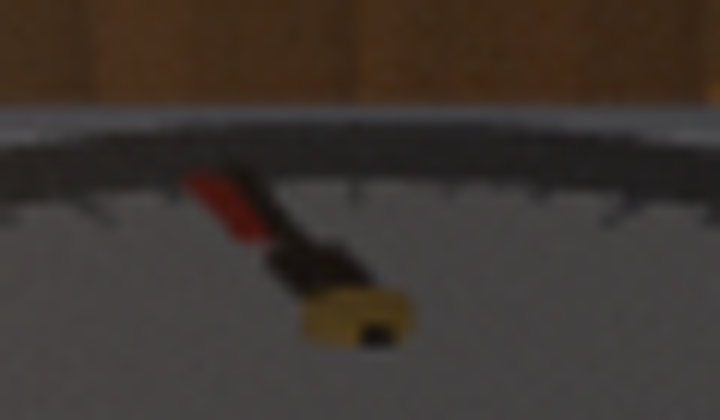

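```bash
python3 - <<'E'
from h import *
import pickle
c=pickle.load(open('w10.pkl','rb'))
K=np.array(c['intrinsics']);T=np.array(c['tool_from_camera'])
f=lambda p:(290+(p[0]+.5)/12-.5,170+(p[1]+.5)/12-.5)
def cast(p,X):
    u,v=f(p);d=T[:3,:3]@np.linalg.inv(K)@[u,v,1];o=T[:3,3];return (o+d*(X-o[0])/d[0])*1000
for X,ps in ((-.012,[(207,176),(253,238)]),(-.0145,[(245,172),(285,222),(320,270)]),(-.016,[(245,172),(285,222),(320,270),(356,318)])):
    for p in ps:
        q=cast(p,X);print(X,p,q.round(1),np.degrees(np.arctan2(-(q[2]+.6),q[1]-57.5)).round(2))
# red mask centroid fits, w9/w7
w=pickle.load(open('w7.pkl','rb'))
a=w['pixels'].astype(int);b=a[...,0]-np.maximum(a[...,1],a[...,2]);b[:175]=0;b[200:]=0;b[:,:295]=0;b[:,335:]=0
b=np.clip(b-25,0,None);ys,xs=np.nonzero(b);wt=b[ys,xs];print(len(xs),ys.min(),ys.max())
for v in range(ys.min(),ys.max()+1):
    m=ys==v
    u=(xs[m]*wt[m]).sum()/wt[m].sum()
    d=T[:3,:3]@np.linalg.inv(K)@[u,v,1];o=T[:3,3]
    for X in (-.0115,-.012,-.0125):
        q=(o+d*(X-o[0])/d[0])*1000;print(v,round(u,2),m.sum(),X,q.round(1),np.degrees(np.arctan2(-(q[2]+.6),q[1]-57.7)).round(2))
E
```

```text
-0.012 (207, 176) [-12.  105.6 -13.3] 14.79
-0.012 (253, 238) [-12.   86.1  -8.9] 16.18
-0.0145 (245, 172) [-14.5  97.2  -9.8] 13.1
-0.0145 (285, 222) [-14.5  81.7  -6.3] 13.24
-0.0145 (320, 270) [-14.5  68.2  -3.5] 14.91
-0.016 (245, 172) [-16.   91.3  -9.6] 14.97
-0.016 (285, 222) [-16.   76.1  -6.2] 16.63
-0.016 (320, 270) [-16.   63.   -3.4] 27.09
-0.016 (356, 318) [-16.   51.   -0.8] 178.19
28 184 189
184 308.04 3 -0.0115 [-11.5 108.4 -12.2] 12.84
184 308.04 3 -0.012 [-12.  106.5 -12.1] 13.25
184 308.04 3 -0.0125 [-12.5 104.5 -12. ] 13.69
185 308.06 5 -0.0115 [-11.5 104.4 -12. ] 13.71
185 308.06 5 -0.012 [-12.  102.5 -11.9] 14.19
185 308.06 5 -0.0125 [-12.5 100.5 -11.8] 14.7
186 308.95 5 -0.0115 [-11.5 100.5 -11. ] 13.63
186 308.95 5 -0.012 [-12.   98.6 -10.9] 14.15
186 308.95 5 -0.0125 [-12.5  96.7 -10.8] 14.71
187 309.96 5 -0.0115 [-11.5  96.6  -9.9] 13.37
187 309.96 5 -0.012 [-12.   94.8  -9.8] 13.93
187 309.96 5 -0.0125 [-12.5  92.9  -9.7] 14.55
188 310.96 5 -0.0115 [-11.5  92.9  -8.8] 13.08
188 310.96 5 -0.012 [-12.   91.   -8.7] 13.68
188 310.96 5 -0.0125 [-12.5  89.2  -8.7] 14.36
189 311.78 5 -0.0115 [-11.5  89.3  -7.9] 13.01
189 311.78 5 -0.012 [-12.   87.4  -7.8] 13.68
189 311.78 5 -0.0125 [-12.5  85.6  -7.8] 14.45
```

```bash
python3 - <<'E'
from h import *
import pickle
ims=[pickle.load(open(f'w{i}.pkl','rb'))['pixels'] for i in (7,8)]
for i,a in zip((7,8),ims):
    b=a[176:200,285:355,::-1].astype(float)*1.6
    cv2.imwrite(f'pics/z{i}.png',cv2.resize(np.clip(b,0,255).astype('u1'),None,fx=11,fy=22,interpolation=cv2.INTER_CUBIC))
E
```

```text
(no output)
```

View pics/z7.png

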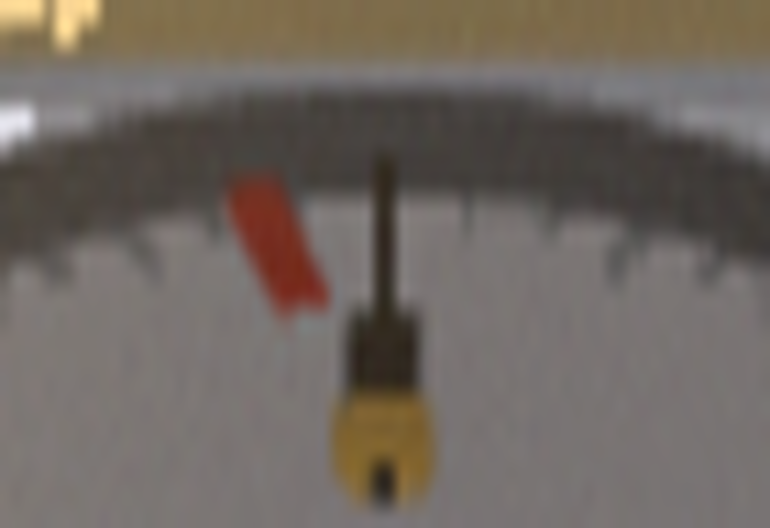

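View pics/z8.png

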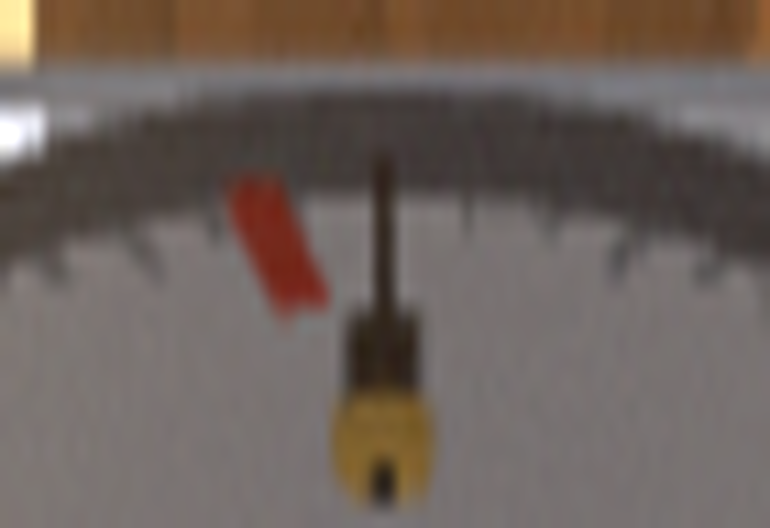

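```bash
python3 - <<'E'
from h import *
import pickle
from scipy.optimize import least_squares
c=pickle.load(open('w7.pkl','rb'))
K=np.array(c['intrinsics']);T=np.array(c['tool_from_camera']);Ki=np.linalg.inv(K)
f=lambda p:(285+(p[0]+.5)/11-.5,176+(p[1]+.5)/22-.5)
def castuv(u,v,X):
    d=T[:3,:3]@Ki@[u,v,1];o=T[:3,3];return (o+d*(X-o[0])/d[0])*1000
tk=[((468,214),-10),((550,221),-20),((625,255),-30),((711,267),-40),((213,222),20),((144,255),30),((55,267),40)]
def ang(uv,p):
    q=castuv(*uv,p[0]);return np.degrees(np.arctan2(-(q[2]-p[1]),q[1]-57.7))
for X in (-.0115,-.012,-.0125,-.013):
    print(X,[round(ang(f(t),(X,-.6)),1) for t,_ in tk],[np.hypot(castuv(*f(t),X)[1]-57.7,castuv(*f(t),X)[2]+.6).round(1) for t,_ in tk])
r=least_squares(lambda p:[ang(f(t),p)-a for t,a in tk],[-.012,-.6],x_scale=[1e-3,1]);print(r.x,r.fun.round(2))
for i in (7,8):
    a=pickle.load(open(f'w{i}.pkl','rb'))['pixels'].astype(float);b=a[...,0]-np.maximum(a[...,1],a[...,2])
    for v in range(184,191):
        w=np.clip(b[v,300:320]-8,0,None)
        if w.sum()>40:
            u=(w*np.arange(300,320)).sum()/w.sum();print(i,v,w.sum().round(),u.round(2),round(ang((u,v),r.x),2),(castuv(u,v,r.x[0])[1]-57.7).round(1))
E
```

```text
-0.0115 [np.float64(-9.5), np.float64(-18.6), np.float64(-29.0), np.float64(-38.3), np.float64(19.2), np.float64(28.9), np.float64(38.4)] [np.float64(46.3), np.float64(46.8), np.float64(44.0), np.float64(46.4), np.float64(46.9), np.float64(44.0), np.float64(46.5)]
-0.012 [np.float64(-9.8), np.float64(-19.3), np.float64(-30.1), np.float64(-39.6), np.float64(19.9), np.float64(30.0), np.float64(39.7)] [np.float64(44.4), np.float64(45.0), np.float64(42.3), np.float64(44.8), np.float64(45.0), np.float64(42.3), np.float64(45.0)]
-0.0125 [np.float64(-10.2), np.float64(-20.0), np.float64(-31.2), np.float64(-40.9), np.float64(20.7), np.float64(31.1), np.float64(41.1)] [np.float64(42.5), np.float64(43.2), np.float64(40.6), np.float64(43.3), np.float64(43.2), np.float64(40.6), np.float64(43.4)]
-0.013 [np.float64(-10.6), np.float64(-20.8), np.float64(-32.5), np.float64(-42.4), np.float64(21.4), np.float64(32.4), np.float64(42.5)] [np.float64(40.6), np.float64(41.3), np.float64(38.9), np.float64(41.7), np.float64(41.4), np.float64(38.9), np.float64(41.9)]
[-0.01210524 -0.7042098 ] [-0.    0.43 -0.42  0.06 -0.06  0.08 -0.11]
7 184 113.0 307.86 13.46 48.3
7 185 198.0 308.13 14.11 44.3
7 186 211.0 308.95 14.16 40.4
7 187 200.0 309.85 14.1 36.6
7 188 203.0 310.88 13.82 32.9
7 189 184.0 311.64 13.95 29.3
8 184 126.0 307.87 13.44 48.3
8 185 212.0 308.14 14.11 44.3
8 186 221.0 308.95 14.16 40.4
8 187 211.0 309.86 14.09 36.6
8 188 218.0 310.86 13.85 32.9
8 189 193.0 311.64 13.95 29.3
```

Call:
step_arm(targets=[[0, 0.002, -0.54, 0.25, 0, 0], [0, -0.1, -0.54, 0.25, 0, 0], [0, 0, 0, 0, 0, 0], [0, 0, 0, 0, 0, 0], [0, 0, 0, 0, 0, 0], [0, 0, 0, 0, 0, 0], [0, 0, 0, 0, 0, 0], [0, 0, 0, 0, 0, 0], [0, 0, 0, 0, 0, 0], [0, 0, 0, 0, 0, 0], [0, 0, 0, 0, 0, 0], [0, 0, 0, 0, 0, 0]])

```text
time_s: 27.02
ee_pos: [0.5983, -0.0252, 0.1897]
eef_rot: [-1.326, 0.0, 2.994]
force: [-0.3, 0.6, 5.0]
grip_width: 0.0358
```

```bash
python3 - <<'E'
from h import *
o=get_obs();print(o['ee_pos'],o['force'],np.degrees(o['eef_rot']))
import pickle
c=wcam();save(c,'w11');pickle.dump(c,open('w11.pkl','wb'))
s=camera('scene');save(s,'s11')
b=np.clip(c['pixels'][176:200,285:355,::-1]*2.2,0,255).astype('u1')
cv2.imwrite('pics/z11.png',cv2.resize(b,None,fx=11,fy=22,interpolation=cv2.INTER_CUBIC))
cv2.imwrite('pics/s11a.png',cv2.resize(s['pixels'][130:280,230:380,::-1],None,fx=4,fy=4,interpolation=cv2.INTER_CUBIC))
cv2.imwrite('pics/w11a.png',cv2.resize(c['pixels'][70:220,245:395,::-1],None,fx=4,fy=4,interpolation=cv2.INTER_CUBIC))
E
```

```text
[ 0.59833887 -0.02524941  0.18974878] [-0.27110607  0.60008482  4.98937463] [-7.59819973e+01  2.43081135e-02  1.71537286e+02]
```

View pics/z11.png

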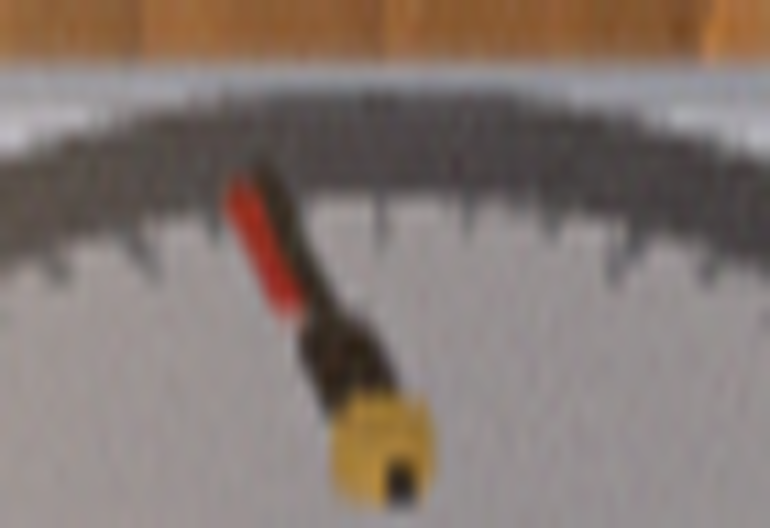

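View pics/s11a.png

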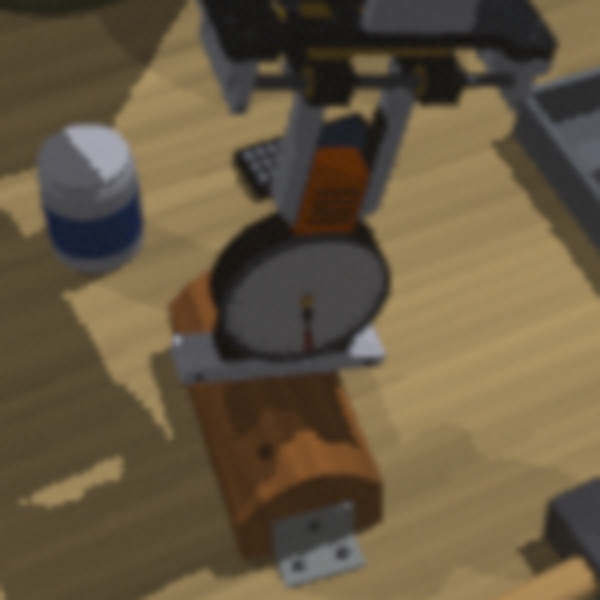

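View pics/w11a.png

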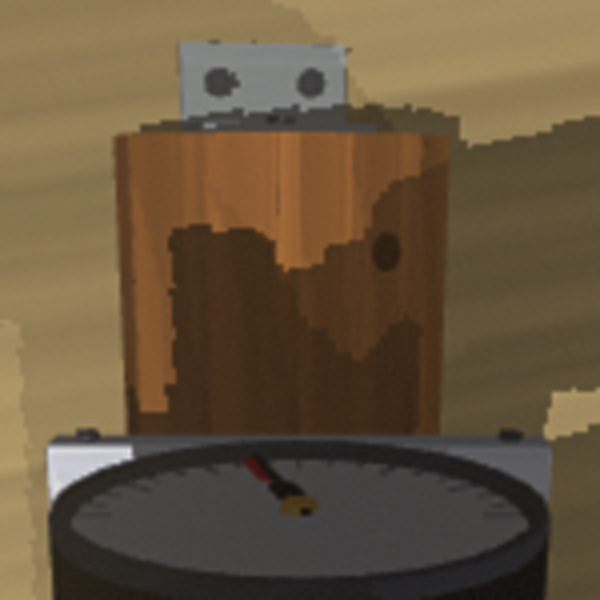

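```bash
python3 - <<'E'
import cv2,numpy as np
t=cv2.imread('pics/s11.png')
cv2.imwrite('pics/s11b.png',np.clip(cv2.resize(t[180:225,280:330],None,fx=14,fy=14,interpolation=cv2.INTER_CUBIC)*1.8,0,255).astype('u1'))
E
```

```text
(no output)
```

View pics/s11b.png

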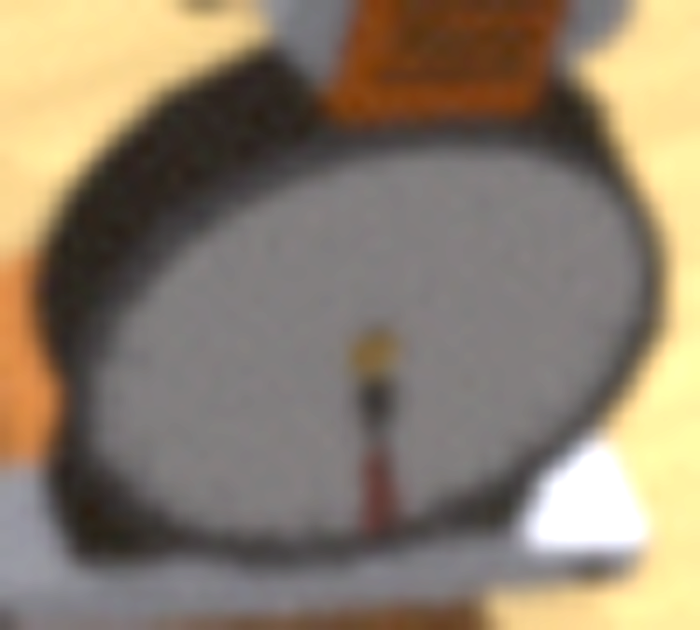

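```bash
python3 -c "
from h import *
print(get_obs()['force'],get_obs()['time_s']);print(job.hand_in())"
```

```text
[-0.42299135  0.53185478  5.62468194] 27.125
the job is handed in; nothing more can be done
None
```

The job is handed in at 27.1 s of robot time: the offcut is in the scrap tray and the gauge is held rocked over on the ridge with its pointer on the red mark.

- **Offcut:** I lifted it out and stood it in the scrap tray. It was still standing there when I last saw the tray, just before I lowered the gauge.
- **Gauge:** I took it by its grip, lowered it onto the ridge in small steps, and held it upright for about 1.5 s. I then rocked it to 14.0° towards the stud's +y side.
- **Placing:** The foot was square to the stud to about 0.3° and centred on the ridge to about 1 mm, checked in the wrist camera just before touchdown.

Last checks:
- **Mark:** It reads 14.0° ± 0.3° against the dial's own ticks. The tool's lean was 14.0° and the pointer had settled.
- **Scene camera:** It shows the pointer in line with the mark, with red on both sides.
- **Wrist camera:** Its steep view shows the pointer beside the mark rather than over it. Allowing for that viewing angle, it suggests the pointer may be up to about 0.5° past the mark. That is within what this view can resolve, so I left the gauge where it was.
- **Push:** The foot presses on the ridge with about 9 N.
- **Left alone:** The phone, hammer and tin were not touched.

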